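# Gauge the slot of the part in the middle nest

### The job

Find out which of the three slot gauges fits the stepped slot of the steel part in the middle nest of the stage: try gauges from the rack until one slides in snugly and stands upright on the slot's step, neither staying on top of the part nor dropping through to the slot's floor. Leave that gauge standing there and the other two hanging in the rack; feel your way in gently, never leaning on the part so hard that the sprung platform sinks by 8 mm, and do not disturb the bottle, the objective or the mug.

Things in the scene. Friction and masses are not known exactly. Their poses are not given: they have to be found in the camera images.
- gauge_a: slot gauge, 0.18 to 0.33 kg, upright in one of the rack's holes, x along the rack. Steel blade 10 mm thick (y), 28 wide (x), 32 tall, square foot; flange 44 x 34 x 5 mm (x, y, z) above it; then a ribbed aluminium handle 30 (x) x 16 (y) x 40 mm tall, to be pinched across its 16 mm. Origin: centre of the blade's foot, z up; flange 32 to 37, handle 37 to 77 mm above it
- gauge_b: slot gauge, 0.18 to 0.33 kg, upright in one of the rack's holes, x along the rack. Steel blade 14 mm thick (y), 28 wide (x), 32 tall, square foot; flange 44 x 34 x 5 mm (x, y, z) above it; then a ribbed aluminium handle 30 (x) x 16 (y) x 40 mm tall, to be pinched across its 16 mm. Origin: centre of the blade's foot, z up; flange 32 to 37, handle 37 to 77 mm above it
- gauge_c: slot gauge, 0.18 to 0.33 kg, upright in one of the rack's holes, x along the rack. Steel blade 18 mm thick (y), 28 wide (x), 32 tall, square foot; flange 44 x 34 x 5 mm (x, y, z) above it; then a ribbed aluminium handle 30 (x) x 16 (y) x 40 mm tall, to be pinched across its 16 mm. Origin: centre of the blade's foot, z up; flange 32 to 37, handle 37 to 77 mm above it
- rack: fixed aluminium rack 200 x 70 x 45 mm (x, y, z), three equal holes in a row along x; origin: centre of its underside. A gauge hangs in a hole by its flange, blade down, its foot then 13 mm above the rack's underside
- hole0 (a point): centre of a hole's mouth in the rack's top face, 45 mm above the table; hole 34 mm (x) by 22 mm (y), 39 mm deep
- hole1 (a point): centre of a hole's mouth in the rack's top face, 45 mm above the table; hole 34 mm (x) by 22 mm (y), 39 mm deep
- hole2 (a point): centre of a hole's mouth in the rack's top face, 45 mm above the table; hole 34 mm (x) by 22 mm (y), 39 mm deep
- stage: fixed black frame 180 x 320 mm (x, y), 24 mm tall, origin under its centre. The platform in it, top 30 mm above the table, has three nests with 6 mm high fences side by side along y, 88 mm apart, a loose steel part of 0.6 kg in each. The parts have one outside, 40 (x) x 60 (y) x 45 mm tall; only their slot widths differ, and which is in which nest is not known
- platform (a joint): how far (m) the platform is pressed down: it floats on springs, about 0 with the parts standing on it, and sinks about 1 mm for every 4 N of pressing. Being delicate, it must never be pressed down by 8 mm (32 N)
- nest (a point): centre of the middle nest, on the unpressed platform's top face, 30 mm above the table. The part in it is loose: its own centre is anywhere within 4.5 mm of this point along the stage's y (1.5 mm along x), and this is not measured
- slot_mouth (a point): fixed point 45 mm above nest, at the height of the part's top (75 mm above the table). The slot, centred in the part, runs along the stage's x, open at the top and both ends, mouth chamfered 2 mm at 45 degrees. Its upper 16 mm are 1.2 mm wider than the blade it suits, one of 10, 14 or 18 mm. A blade too thick stays on top
- slot_step (a point): fixed point 29 mm above nest, 16 mm below the part's top, at the height of the step where the slot narrows by 1.6 mm on either side, to 2 mm less than its blade. The right blade stands upright on both edges of the step, its foot at this height (59 mm above the table), with 0.6 mm of play to either side
- slot_floor (a point): fixed point 17 mm above nest, at the height of the slot's floor, 28 mm below the part's top. A blade that is too thin has over 2 mm of play to either side; it may catch on one edge of the step, where it would tip over when let go, and once centred it drops through to this floor (47 mm above the table)
- cleaner: bystander: white bottle 52 mm across, 120 mm tall; origin under its centre
- objective: bystander: black microscope objective, a round body 44 mm across, 52 mm tall; origin under its centre
- cup: bystander: white mug 76 mm across, 85 mm tall; origin under its centre
Not all that is in view belongs to the job. Leave any blue or green look-alike of the gauge_b alone.

How it is judged:
At the end, for the whole second after the job is handed in: one gauge stands at rest in the middle part's slot, foot 55 to 62.5 mm above the table, within 12 mm of the nest centre, upright to 0.09 rad, turned under 0.15 rad; the other two hang at rest in the rack (foot 9 to 17 mm up, within 12 mm of the row, upright to 0.1 rad) (((z of gauge_a in the frame of stage between 0.055 and 0.0625 m and horizontal distance between gauge_a and nest below 0.012 m and angle between gauge_a's own z axis and vertical below 0.09 rad and angle between the x axis of gauge_a and the x axis of stage, either way round below 0.15 rad and linear speed of each of gauge_a, gauge_b, gauge_c below 0.01 m/s and angular speed of gauge_a below 0.1 rad/s and z of gauge_b in the frame of rack between 0.009 and 0.017 m and x of gauge_b in the frame of rack between -0.08 and 0.08 m and y of gauge_b in the frame of rack between -0.012 and 0.012 m and angle between each of gauge_b, gauge_c's own z axis and vertical below 0.1 rad and z of gauge_c in the frame of rack between 0.009 and 0.017 m and x of gauge_c in the frame of rack between -0.08 and 0.08 m and y of gauge_c in the frame of rack between -0.012 and 0.012 m) or (z of gauge_b in the frame of stage between 0.055 and 0.0625 m and horizontal distance between gauge_b and nest below 0.012 m and angle between gauge_b's own z axis and vertical below 0.09 rad and angle between the x axis of gauge_b and the x axis of stage, either way round below 0.15 rad and linear speed of each of gauge_b, gauge_a, gauge_c below 0.01 m/s and angular speed of gauge_b below 0.1 rad/s and z of gauge_a in the frame of rack between 0.009 and 0.017 m and x of gauge_a in the frame of rack between -0.08 and 0.08 m and y of gauge_a in the frame of rack between -0.012 and 0.012 m and angle between each of gauge_a, gauge_c's own z axis and vertical below 0.1 rad and z of gauge_c in the frame of rack between 0.009 and 0.017 m and x of gauge_c in the frame of rack between -0.08 and 0.08 m and y of gauge_c in the frame of rack between -0.012 and 0.012 m) or (z of gauge_c in the frame of stage between 0.055 and 0.0625 m and horizontal distance between gauge_c and nest below 0.012 m and angle between gauge_c's own z axis and vertical below 0.09 rad and angle between the x axis of gauge_c and the x axis of stage, either way round below 0.15 rad and linear speed of each of gauge_c, gauge_a, gauge_b below 0.01 m/s and angular speed of gauge_c below 0.1 rad/s and z of gauge_a in the frame of rack between 0.009 and 0.017 m and x of gauge_a in the frame of rack between -0.08 and 0.08 m and y of gauge_a in the frame of rack between -0.012 and 0.012 m and angle between each of gauge_a, gauge_b's own z axis and vertical below 0.1 rad and z of gauge_b in the frame of rack between 0.009 and 0.017 m and x of gauge_b in the frame of rack between -0.08 and 0.08 m and y of gauge_b in the frame of rack between -0.012 and 0.012 m))); the robot touches nothing.
It fails at once if the floating platform is pressed down by 8 mm or more (32 N) (value of joint platform above 0.008 m).
It fails at once if the cleaner is knocked (moved more than 30 mm) (distance of cleaner from where it was at the start of the episode above 0.03 m).
It fails at once if the objective is knocked (moved more than 30 mm) (distance of objective from where it was at the start of the episode above 0.03 m).
It fails at once if the cup is knocked (moved more than 30 mm) (distance of cup from where it was at the start of the episode above 0.03 m).
It also fails if it takes over 72 s, if anything falls off the work surface, if the arm or the gripper's body presses on something with over 40 N, if the wrist force passes 120 N, or if a joint passes its speed limit or range.

### The arm

A 7-joint arm with a two-finger parallel gripper is mounted at the origin on the work surface. World frame = base frame: x ahead of the robot, y to its left, z up, the work surface at z = 0. Lengths are in m, angles in rad, forces in N, time in s.
With the tool pointing down it reaches from about 0.35 to 0.9 m from the base axis. Payload 19.9 kg.
Tool frame: the origin (TCP) lies at the very end of the fingers, on their centre line; the grasp point (between the pads) lies 19 mm behind it; z points along the fingers, y is the line along which they close (so a half turn about z gives the same grasp; the last joint's range is limited). The gripper opens to 85 mm and grips with 20 to 120 N. Pads are 22 mm wide; open, the fingers measure 114 mm over their backs; the gripper's body (76 mm by 85 mm) begins 54 mm behind the grasp point. The pads swing forward as they close: fully open they stand 13 mm farther back than shut.
Start: joints at [1.216, 0.417, -0.01, 1.614, 0.005, 1.111, -0.053], TCP at [0.192, -0.595, 0.231] pointing down, gripper open.
Joint ranges: [-2.81, 2.81], [-0.39, 2.02], [-1.27, 1.25], [0.06, 2.57], [-1.19, 4.33], [0.19, 2], [-2.82, 2.82]. Speed limits (rad/s): [1.89, 1.89, 2.39, 2.39, 3.01, 3.01, 3.01].

### API

Orientations are given as a unit quaternion [x, y, z, w].
In Python, from station import ctrl, viewer gives the robot as it stands. The module is installed in compiled form; this text tells all that it offers.
- The arm moves only by the tool carry_out, never from a script. Its argument "increments" is text: rows parted by semicolons, each of 7 numbers parted by spaces: the shift along the tool's x, y, z in cm, then the turn, a rotation vector about the tool's x, y, z in degrees, then the finger opening in cm, from 0 to 8.54. A call has 1 to 8 rows; each row is the pose to reach, as a shift and turn from the pose commanded when the call began, along the tool's axes at that moment; what a row does not reach only later rows make up. A row lasts 1/10 s, in which the tool goes at most 50 mm and 8.59 degrees, less where a joint would pass 70% of its speed; a pose out of reach is approached as far as the arm can. A call with a gripper value outside its range is refused whole. The fingers move at their own pace and stop on an object; "grip_force" is the grip in N (left out, the last holds). Time passes only in rows, so rows that repeat a pose let the fingers close. It gives the time, the measured TCP pose, the force, the opening and the grip force at its end, in the units of the state.
- ctrl.get_state(): the state, without advancing time (a new reading comes with each control period).
- viewer.get_image(name): name is "scene" or "side" or "wrist"; returns a dict with "color" (400x640x3 uint8, red, green, blue), "mtx" (3x3 intrinsics, pixels), "pose" (4x4, takes a point from camera to world coordinates); the wrist camera has in their place "T_tool_cam" (4x4, takes a point from camera to tool coordinates, whose origin is the TCP and whose axes are the flange's). Camera axes: x right, y down, z forward; pixel columns grow to the right and rows downward; lengths in m; the calibration is good to about 2 mm. A picture is of the moment at which its call begins: read the wrist's pose just before it. There is no depth.
- ctrl.hand_in(): hands the job in; it is judged then, once.
The state is a dict: "time": time; "q": joint angles; "qd": joint speeds; "tau": joint torques, N m; "tcp_pos": TCP position; "ee_rot": TCP orientation; "force": force on the tool from outside, world axes, zero at the start; "wrist_torque": the same for the moment, N m; "opening": finger opening in m; "grip_force": force on a finger pad.
Only numpy, scipy, OpenCV 4.12 (cv2) and the standard library are available. Lean on these libraries where they do the work, as an engineer would, in place of code of your own. Each camera call takes 0.05 s, during which the arm holds its last target. There are 200 camera calls.

## Working session

There is one attempt and no reset: what is moved stays moved. The work goes in short steps, Python scripts to look and compute and a tool call to move; the robot and the scene stay as the last step left them, time stands still between calls to the robot, and variables do not carry over. Pictures are saved under pics/ and viewed, at most 10 in all, crops included, and the job is handed in when it is done.

Besides the shell and the picture viewer there is one more tool, called after ">>>" as name(argument=value, ...) on one line, values as JSON. carry_out: Moves the arm, as the interface text tells. Its arguments: {"type":"object","properties":{"increments":{"type":"string"},"grip_force":{"type":"number"}},"required":["increments"]}

```bash
mkdir -p pics; cat > h.py <<'E'
import numpy as np, cv2
from station import ctrl, viewer
from scipy.spatial.transform import Rotation as R
def ray(im,u,v,z,key='pose',T=None):
    P=im['pose'] if T is None else T
    K=np.array(im['mtx']);P=np.array(P)
    d=P[:3,:3]@np.linalg.solve(K,[u,v,1.]);o=P[:3,3]
    return o+d*(z-o[2])/d[2]
def wrist():
    s=ctrl.get_state();im=viewer.get_image('wrist')
    T=np.eye(4);T[:3,:3]=R.from_quat(s['ee_rot']).as_matrix();T[:3,3]=s['tcp_pos']
    return im,T@np.array(im['T_tool_cam'])
def save(c,n):
    cv2.imwrite('pics/'+n,cv2.cvtColor(c,cv2.COLOR_RGB2BGR))
E
python3 - <<'E'
from h import *
import pickle
a=viewer.get_image('scene');b=viewer.get_image('side')
pickle.dump((a,b),open('ab.pkl','wb'))
save(a['color'],'scene.png');save(b['color'],'side.png')
s=ctrl.get_state();print(s)
for i in(a,b):print(np.round(i['pose'],3),i['mtx'])
E
```

```text
{'time': 0.1, 'q': array([ 1.21650758,  0.41793162, -0.01031496,  1.61408823,  0.0046796 ,
        1.11069491, -0.05302509]), 'qd': array([-0.00093654, -0.00101129,  0.00039355, -0.00166198,  0.00065628,
       -0.00019475,  0.00067291]), 'tau': array([ 2.08338075e-03, -8.65826368e+01,  6.80060796e-01, -4.35639024e+01,
        1.91827188e-02,  4.79476381e-03, -1.04432374e-04]), 'tcp_pos': array([ 0.19223231, -0.59438698,  0.23072276]), 'ee_rot': array([ 9.87796353e-01,  1.55750006e-01, -1.16179370e-04, -5.36583098e-04]), 'force': array([-0.50397626,  0.51090647,  0.0828724 ]), 'wrist_torque': array([-0.00566708, -0.01988145, -0.03148855]), 'grip_force': 0.0, 'opening': 0.0854382016549902}
[[ 0.308  0.583 -0.752  1.682]
 [ 0.951 -0.194  0.24  -0.367]
 [-0.006 -0.789 -0.614  0.974]
 [ 0.     0.     0.     1.   ]] [[475.7472294    0.         321.86828544]
 [  0.         475.7472294  200.36973293]
 [  0.           0.           1.        ]]
[[-0.999 -0.042  0.03   0.52 ]
 [-0.049  0.589 -0.807  1.177]
 [ 0.016 -0.807 -0.59   0.938]
 [ 0.     0.     0.     1.   ]] [[506.49502234   0.         318.98295511]
 [  0.         506.49502234 205.39382069]
 [  0.           0.           1.        ]]
```

View pics/scene.png

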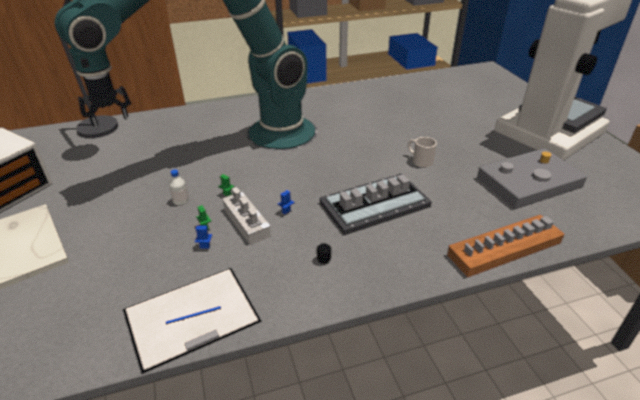

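View pics/side.png

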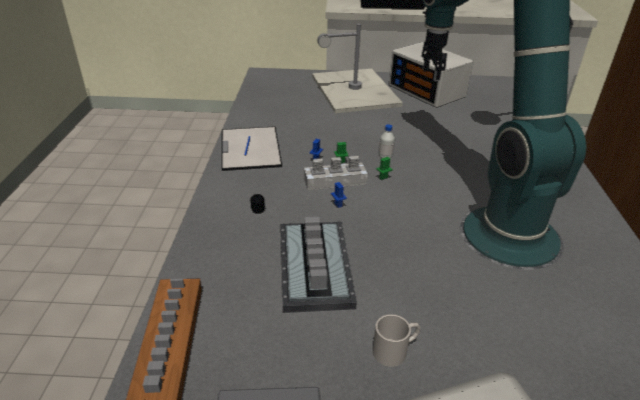

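The scene view shows the white rack at about (245,214) and the stage at about (375,203). In the side view they are at (336,172) and (315,263). Blue and green look-alikes, the bottle (scene 179,188) and the black objective (323,253) surround the rack.

```bash
python3 - <<'E'
from h import *
import pickle
a,b=pickle.load(open('ab.pkl','rb'))
for n,u,v,z in [('rack a',232,193,.045),('rack b',260,237,.045),('stage L',321,203,.024),('R',430,202,.024),('top',395,177,.024),('bot',348,228,.024),('bl1',227,193,0),('203g',203,225,0),('203b',203,248,0),('286',286,212,0),('bottle',179,203,0),('obj',323,262,0),('mug',423,165,0)]:
    print('S',n,ray(a,u,v,z).round(3))
for n,u,v,z in [('rackL',305,178,.045),('rackR',367,175,.045),('st tl',282,224,.024),('tr',342,223,.024),('bl',284,305,.024),('br',354,300,.024)]:
    print('D',n,ray(b,u,v,z).round(3))
im=viewer.get_image('wrist');print(np.round(im['T_tool_cam'],3),im['mtx'])
E
```

```text
S rack a [ 0.416 -0.269  0.045]
S rack b [ 0.653 -0.228  0.045]
S stage L [ 0.532 -0.003  0.024]
S R [0.638 0.333 0.024]
S top [0.474 0.285 0.024]
S bot [0.674 0.037 0.024]
S bl1 [ 0.349 -0.281  0.   ]
S 203g [ 0.492 -0.379  0.   ]
S 203b [ 0.598 -0.391  0.   ]
S 286 [ 0.512 -0.116 -0.   ]
S bottle [ 0.354 -0.441  0.   ]
S obj [ 0.764 -0.072 -0.   ]
S mug [0.406 0.431 0.   ]
D rackL [ 0.618 -0.19   0.045]
D rackR [ 0.417 -0.223  0.045]
D st tl [0.669 0.026 0.024]
D tr [0.495 0.01  0.024]
D bl [0.631 0.339 0.024]
D br [0.462 0.312 0.024]
[[-0.001 -0.956 -0.295  0.075]
 [ 1.    -0.001  0.    -0.   ]
 [-0.    -0.295  0.956 -0.142]
 [ 0.     0.     0.     1.   ]] [[276.24344595   0.         322.32666858]
 [  0.         276.24344595 203.27572103]
 [  0.           0.           1.        ]]
```

```bash
cat >> h.py <<'E'
def go(p,yaw):  # increments to TCP p, tool pointing down, tool x at yaw deg
    s=ctrl.get_state();Rc=R.from_quat(s['ee_rot'])
    Rt=R.from_euler('z',yaw,degrees=True)*R.from_euler('x',180,degrees=True)
    d=Rc.inv().apply(np.array(p)-s['tcp_pos'])*100
    print('inc',d.round(2),(Rc.inv()*Rt).as_rotvec(degrees=True).round(2),'yaw now',np.degrees(np.arctan2(*Rc.as_matrix()[1::-1,0])).round(2),s['tcp_pos'].round(4),s['force'].round(2),s['time'])
E
python3 - <<'E'
from h import *
go([.53,-.24,.22],9)
E
```

```text
inc [ 43.04 -23.33   1.1 ] [-0.06  0.01  8.92] yaw now 17.92 [ 0.1922 -0.5944  0.2308] [ 0.4   0.65 -0.46] 0.15
```

>>> carry_out(increments="43 -23.3 1 0 0 8.9 8.5;43 -23.3 1 0 0 8.9 8.5;43 -23.3 1 0 0 8.9 8.5;43 -23.3 1 0 0 8.9 8.5;43 -23.3 1 0 0 8.9 8.5;43 -23.3 1 0 0 8.9 8.5;43 -23.3 1 0 0 8.9 8.5;43 -23.3 1 0 0 8.9 8.5")

```text
time: 0.95
tcp_pos: [0.4678, -0.3051, 0.2231]
ee_rot: [0.997, 0.079, -0.0, 0.0]
force: [1.2, -1.2, -0.3]
opening: 0.0849
grip_force: 0.0
```

>>> carry_out(increments="0 0 0 0 0 0 8.5;0 0 0 0 0 0 8.5;0 0 0 0 0 0 8.5;0 0 0 0 0 0 8.5")

```text
time: 1.35
tcp_pos: [0.4659, -0.3078, 0.2231]
ee_rot: [0.997, 0.078, -0.0, 0.0]
force: [-0.2, 0.1, -1.1]
opening: 0.0846
grip_force: 0.0
```

```bash
python3 - <<'E'
from h import *
go([.53,-.24,.22],9)
E
```

```text
inc [ 7.38 -5.71  0.31] [ 0.    0.02 -0.09] yaw now 8.91 [ 0.4659 -0.3078  0.2231] [-0.22  0.06 -1.06] 1.35
```

>>> carry_out(increments="7.4 -5.7 0.3 0 0 0 8.5;7.4 -5.7 0.3 0 0 0 8.5;7.4 -5.7 0.3 0 0 0 8.5;7.4 -5.7 0.3 0 0 0 8.5")

```text
time: 1.75
tcp_pos: [0.5309, -0.2389, 0.2199]
ee_rot: [0.997, 0.079, -0.0, -0.0]
force: [-1.0, -0.4, 0.0]
opening: 0.0852
grip_force: 0.0
```

```bash
python3 - <<'E'
from h import *
import pickle
im,T=wrist();pickle.dump((im,T),open('w1.pkl','wb'));save(im['color'],'w1.png')
E
```

```text
(no output)
```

View pics/w1.png

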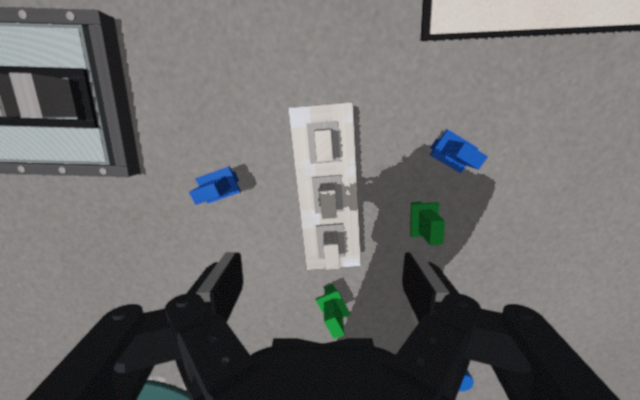

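Wrist view: the rack is at about (325,185) with three handles at (323,145), (328,200) and (332,248). Blue look-alikes are at (215,185) and (460,150), green at (428,222) and (332,312), and the stage starts at upper left.

```bash
python3 - <<'E'
from h import *
import pickle
im,T=pickle.load(open('w1.pkl','rb'))
c=im['color'][95:280,270:385];c=cv2.resize(c,None,fx=3.2,fy=3.2,interpolation=cv2.INTER_CUBIC);save(c,'w1c.png');print(c.shape)
for n,u,v,z in [('TL',290,107,.045),('TR',353,103,.045),('BR',360,265,.045),('BL',307,270,.045)]: print(n,ray(im,u,v,z,T=T).round(4))
E
```

```text
(592, 368, 3)
TL [ 0.6107 -0.1905  0.045 ]
TR [ 0.6254 -0.2572  0.045 ]
BR [ 0.4334 -0.3032  0.045 ]
BL [ 0.4155 -0.2367  0.045 ]
```

View pics/w1c.png

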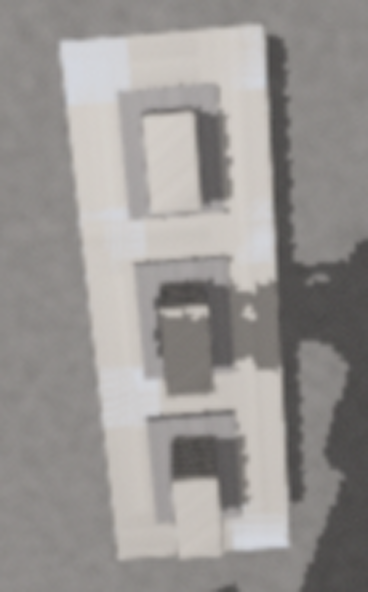

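```bash
python3 - <<'E'
from h import *
import pickle
im,T=pickle.load(open('w1.pkl','rb'))
f=lambda u,v:(u/3.2+270-.35,v/3.2+95-.35)
C=[ray(im,*f(*p),.045,T=T) for p in [(60,42),(264,26),(289,546),(118,558)]]
c=np.mean(C,0);d=(C[0]+C[1]-C[2]-C[3])/2;print(c.round(4),np.linalg.norm(d),np.degrees(np.arctan2(d[1],d[0])),np.linalg.norm(C[0]-C[1]),np.linalg.norm(C[2]-C[3]))
yaw=np.arctan2(d[1],d[0])
for n,ps,z in [('h',[(172,160),(187,350),(197,517)],.090),('f1',[(169,150),],.05)]:
  for p in ps:
    q=ray(im,*f(*p),z,T=T);e=(q-c)[:2];print(n,q.round(4),'rackframe',(e[0]*np.cos(yaw)+e[1]*np.sin(yaw)).round(4),(-e[0]*np.sin(yaw)+e[1]*np.cos(yaw)).round(4))
go([.56,.165,.14],8)
E
```

```text
[ 0.5212 -0.2461  0.045 ] 0.19822381265636435 13.718621993874976 0.06922842117102893 0.0692893613928338
h [ 0.5807 -0.2318  0.09  ] rackframe 0.0612 -0.0002
h [ 0.522 -0.246  0.09 ] rackframe 0.0008 -0.0001
h [ 0.4635 -0.2591  0.09  ] rackframe -0.0592 0.001
f1 [ 0.5803 -0.231   0.05  ] rackframe 0.061 0.0007
inc [  9.24 -39.53   7.99] [0.01 0.03 0.95] yaw now 8.95 [ 0.5303 -0.2399  0.22  ] [ 0.1  -0.44  0.02] 1.8
```

>>> carry_out(increments="9.2 -39.5 8 0 0 0.9 5;9.2 -39.5 8 0 0 0.9 5;9.2 -39.5 8 0 0 0.9 5;9.2 -39.5 8 0 0 0.9 5;9.2 -39.5 8 0 0 0.9 5;9.2 -39.5 8 0 0 0.9 5;9.2 -39.5 8 0 0 0.9 5;9.2 -39.5 8 0 0 0.9 5")

```text
time: 2.6
tcp_pos: [0.5592, 0.1524, 0.1426]
ee_rot: [0.998, 0.069, 0.0, 0.0]
force: [1.9, -0.2, 0.8]
opening: 0.0503
grip_force: 0.0
```

```bash
python3 - <<'E'
from h import *
go([.56,.165,.14],8)
E
```

```text
inc [ 0.26 -1.23  0.26] [ 0.04 -0.03 -0.05] yaw now 7.95 [0.5592 0.1524 0.1426] [ 1.9  -0.24  0.76] 2.6
```

>>> carry_out(increments="0 -1.2 0 0 0 0 5;0 -1.2 0 0 0 0 5;0 -1.2 0 0 0 0 5")

```text
time: 2.9
tcp_pos: [0.5576, 0.1623, 0.1428]
ee_rot: [0.998, 0.07, 0.0, 0.0]
force: [-0.1, -0.5, -0.5]
opening: 0.0501
grip_force: 0.0
```

```bash
python3 - <<'E'
from h import *
import pickle
im,T=wrist();pickle.dump((im,T),open('w2.pkl','wb'));save(im['color'],'w2.png')
E
```

```text
(no output)
```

View pics/w2.png

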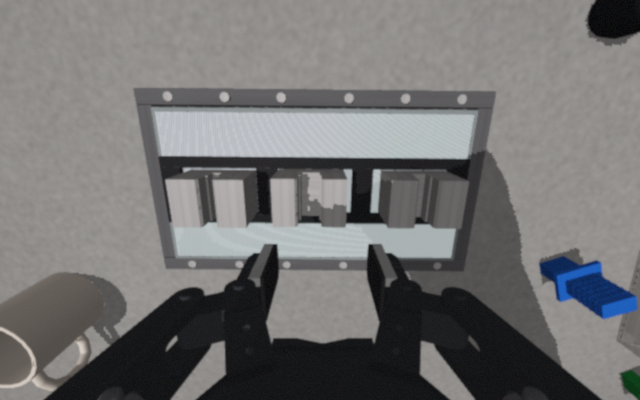

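Wrist view over the stage: the middle part is at (310,197) with a visibly wide slot. Its neighbours are at (212,197) and (420,198), and the stage frame corners are at (135,90), (494,93), (464,268) and (166,267).

```bash
python3 - <<'E'
from h import *
import pickle
im,T=pickle.load(open('w2.pkl','rb'))
c=im['color'][160:232,155:475];c=cv2.resize(c,None,fx=2.5,fy=5,interpolation=cv2.INTER_CUBIC);save(c,'w2c.png');print(c.shape)
C=[ray(im,*p,.024,T=T) for p in [(135,90),(494,93),(464,269),(166,268)]]
print(np.array(C).round(4));m=np.mean(C,0);d=(C[0]+C[3]-C[1]-C[2])/2;e=(C[0]+C[1]-C[2]-C[3])/2
print(m.round(4),np.linalg.norm(d),np.linalg.norm(e),np.degrees(np.arctan2(d[1],d[0]))-90,np.degrees(np.arctan2(e[1],e[0])))
E
```

```text
(360, 800, 3)
[[0.6324 0.3388 0.024 ]
 [0.6736 0.0259 0.024 ]
 [0.5001 0.0017 0.024 ]
 [0.4577 0.3166 0.024 ]]
[0.5659 0.1708 0.024 ] 0.31666922025112354 0.1756157942926313 7.588414461794457 7.585795628887997
```

View pics/w2c.png

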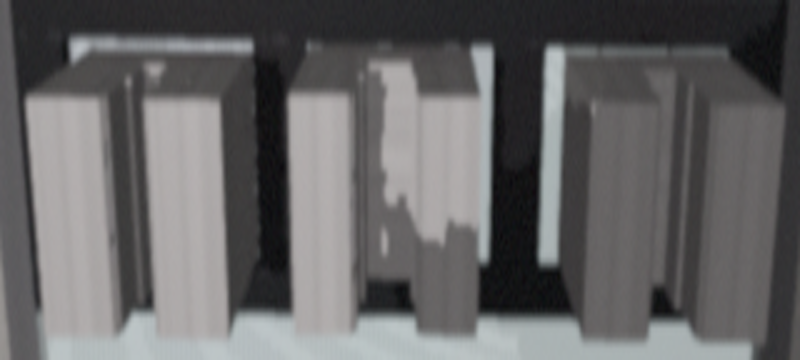

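```bash
python3 - <<'E'
from h import *
import pickle
im,T=pickle.load(open('w2.pkl','rb'))
g=cv2.cvtColor(im['color'],cv2.COLOR_RGB2GRAY)
for r in [(181,186),(186,192),(215,222)]:
  p=g[r[0]:r[1]].mean(0).round().astype(int)
  for a in [(164,248),(268,350),(374,466)]: print(r,a,p[a[0]:a[1]].tolist())
E
```

```text
(181, 186) (164, 248) [56, 105, 153, 170, 171, 170, 171, 172, 173, 173, 173, 173, 172, 170, 169, 170, 173, 175, 176, 177, 177, 175, 173, 171, 170, 170, 170, 171, 172, 169, 157, 134, 124, 117, 99, 72, 61, 60, 60, 60, 62, 70, 87, 90, 75, 63, 63, 76, 112, 151, 166, 173, 173, 172, 172, 174, 174, 175, 174, 175, 174, 172, 171, 172, 174, 176, 177, 178, 178, 177, 174, 172, 171, 171, 171, 171, 172, 170, 155, 107, 68, 60, 60, 60]
(181, 186) (268, 350) [42, 72, 123, 163, 173, 175, 175, 174, 175, 175, 174, 172, 170, 172, 174, 176, 177, 177, 177, 175, 173, 171, 170, 170, 169, 162, 142, 126, 112, 86, 81, 90, 83, 83, 96, 99, 99, 99, 100, 105, 130, 161, 169, 169, 168, 169, 169, 169, 169, 169, 169, 170, 170, 164, 158, 158, 166, 169, 171, 172, 171, 172, 173, 172, 170, 168, 168, 170, 172, 174, 175, 175, 173, 171, 169, 168, 167, 167, 170, 174, 177, 176]
(181, 186) (374, 466) [182, 181, 180, 178, 172, 151, 99, 62, 61, 61, 63, 64, 62, 61, 61, 61, 67, 88, 108, 104, 100, 101, 102, 101, 101, 101, 101, 100, 99, 99, 100, 102, 103, 103, 103, 103, 102, 100, 99, 98, 98, 99, 99, 96, 92, 93, 98, 99, 99, 95, 81, 65,
[... 1975 characters left out ...]
3, 174, 174, 172, 169, 166, 165, 166, 165, 156, 132, 114, 98, 77, 77, 75, 57, 44, 42, 44, 42, 43, 44, 45, 46, 45, 44, 43, 38, 35, 33, 33, 36, 46, 67, 84, 89, 90, 93, 97, 100, 101, 101, 102, 102, 101, 100, 98, 98, 100, 102, 103, 103, 103, 103, 100, 99, 97, 98, 96, 87, 58, 29, 19, 18]
(215, 222) (374, 466) [17, 17, 19, 19, 18, 22, 27, 35, 44, 53, 58, 60, 60, 63, 76, 94, 98, 99, 100, 102, 102, 102, 101, 100, 99, 98, 99, 101, 102, 103, 103, 103, 102, 100, 98, 97, 97, 98, 98, 95, 85, 69, 53, 46, 44, 45, 42, 42, 47, 54, 65, 81, 88, 77, 64, 61, 61, 60, 62, 69, 82, 89, 90, 93, 98, 99, 100, 101, 101, 101, 101, 101, 100, 99, 98, 99, 101, 102, 103, 103, 102, 101, 99, 98, 97, 97, 97, 95, 85, 65, 53, 52]
```

Chamfer edges at columns about 294.5 and 323.6 (part edges 271.8 and 345.8) put the mouth at about 23.5 mm wide. That is a slot for the 18 mm blade, gauge_c. I'll fetch a gauge and check its blade thickness with the wrist camera.

```bash
python3 - <<'E'
from h import *
import pickle
im,T=pickle.load(open('w2.pkl','rb'))
for u,v in [(308.6,183),(309,218),(308.8,218),(308.8,179),(308.8,226.6)]:
    q=ray(im,u,v,.075,T=T);e=(q-[.5659,.1708,0])[:2];y=np.radians(7.59)
    print(q.round(4),'stage',(e[0]*np.cos(y)+e[1]*np.sin(y)).round(4),(-e[0]*np.sin(y)+e[1]*np.cos(y)).round(4))
go([.522,-.246,.12],13.7)
E
```

```text
[0.5825 0.1768 0.075 ] stage 0.0172 0.0037
[0.5538 0.1729 0.075 ] stage -0.0117 0.0037
[0.5538 0.173  0.075 ] stage -0.0117 0.0038
[0.5857 0.177  0.075 ] stage 0.0204 0.0036
[0.5463 0.1721 0.075 ] stage -0.0192 0.0039
inc [-9.18 39.91  2.33] [ 0.06 -0.01 -5.75] yaw now 7.95 [0.5577 0.1619 0.1429] [ 0.42 -0.34 -0.34] 2.95
```

>>> carry_out(increments="-9.2 39.9 1 0 0 -5.8 5;-9.2 39.9 1 0 0 -5.8 5;-9.2 39.9 1 0 0 -5.8 5;-9.2 39.9 1 0 0 -5.8 5;-9.2 39.9 1 0 0 -5.8 5;-9.2 39.9 1 0 0 -5.8 5;-9.2 39.9 1 0 0 -5.8 5;-9.2 39.9 1 0 0 -5.8 5")

```text
time: 3.75
tcp_pos: [0.5217, -0.2382, 0.1335]
ee_rot: [0.993, 0.12, 0.0, 0.0]
force: [1.6, -0.3, 0.2]
opening: 0.0503
grip_force: 0.0
```

```bash
python3 - <<'E'
from h import *
go([.522,-.246,.058],13.7)
E
```

```text
inc [-0.16  0.76  7.55] [ 0.06 -0.01  0.04] yaw now 13.74 [ 0.5217 -0.2382  0.1335] [ 1.61 -0.34  0.17] 3.75
```

>>> carry_out(increments="-0.1 0.8 2 0 0 0 5;-0.1 0.8 2 0 0 0 5;-0.1 0.8 5 0 0 0 5;-0.1 0.8 7.5 0 0 0 5;-0.1 0.8 7.5 0 0 0 5;-0.1 0.8 7.5 0 0 0 5")

```text
time: 4.35
tcp_pos: [0.5243, -0.2418, 0.059]
ee_rot: [0.993, 0.121, 0.0, -0.0]
force: [0.3, -0.5, -0.1]
opening: 0.0502
grip_force: 0.0
```

>>> carry_out(increments="0 0 0 0 0 0 0.8;0 0 0 0 0 0 0.8;0 0 0 0 0 0 0.8;0 0 0 0 0 0 0.8;0 0 0 0 0 0 0.8;0 0 0 0 0 0 0.8", grip_force=40)

```text
time: 4.95
tcp_pos: [0.5249, -0.2424, 0.0594]
ee_rot: [0.993, 0.121, 0.001, 0.001]
force: [-1.9, 0.5, 11.0]
opening: 0.0155
grip_force: 39.0
```

>>> carry_out(increments="0 0 -1 0 0 0 0.8;0 0 -4 0 0 0 0.8;0 0 -8 0 0 0 0.8;0 0 -10 0 0 0 0.8;0 0 -10 0 0 0 0.8;0 0 -10 0 0 0 0.8", grip_force=50)

```text
time: 5.55
tcp_pos: [0.5241, -0.2419, 0.1581]
ee_rot: [0.993, 0.121, 0.0, 0.0]
force: [-0.2, -0.3, -3.4]
opening: 0.0152
grip_force: 50.1
```

```bash
python3 - <<'E'
from h import *
import pickle
im,T=wrist();pickle.dump((im,T),open('w3.pkl','wb'));b=viewer.get_image('scene')
pickle.dump(b,open('s3.pkl','wb'))
c=im['color'][150:350,220:420];c=cv2.resize(c,None,fx=2,fy=2,interpolation=cv2.INTER_CUBIC)
q=a=ctrl.get_state()['tcp_pos']
P=np.linalg.inv(b['pose'])@np.r_[q,1];p=np.array(b['mtx'])@P[:3];u,v=(p[:2]/p[2]).astype(int);print(u,v)
d=cv2.resize(b['color'][v-30:v+30,u-30:u+30],(400,400),interpolation=cv2.INTER_CUBIC)
save(np.hstack([c,d]),'w3.png')
go([.5,.0,.2],7.6)
E
```

```text
242 181
inc [  3.52 -24.04  -4.28] [-0.06  0.09  6.32] yaw now 13.92 [ 0.5236 -0.2418  0.1569] [-0.29 -0.16 -2.51] 5.65
```

View pics/w3.png

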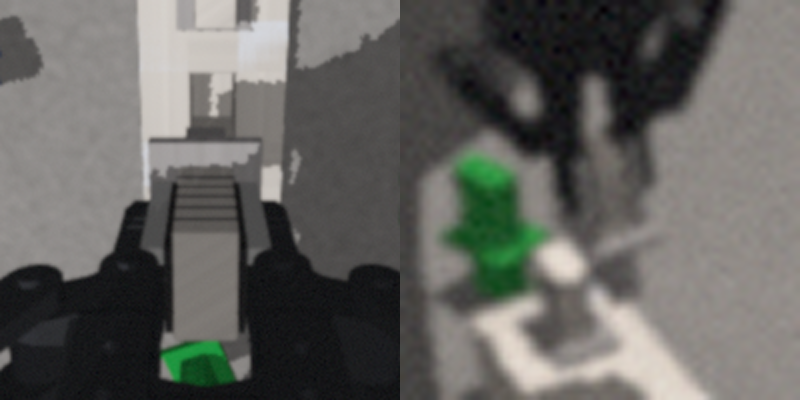

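The left panel shows the held gauge with its foot peeking past the flange at crop (188–228, 133). The right panel (scene) is too coarse to judge. I'll measure the foot width against the flange.

```bash
python3 - <<'E'
from h import *
import pickle
im,T=pickle.load(open('w3.pkl','rb'))
g=cv2.cvtColor(im['color'],cv2.COLOR_RGB2GRAY)
for r in (213,214,215,216,217,219,222,224): print(r,g[r,288:360].tolist())
E
```

```text
213 [142, 144, 163, 189, 197, 198, 199, 199, 200, 200, 199, 201, 202, 202, 204, 205, 201, 199, 200, 200, 201, 202, 201, 199, 191, 168, 139, 97, 78, 79, 78, 78, 77, 80, 82, 81, 82, 78, 77, 78, 78, 79, 79, 79, 84, 87, 86, 86, 81, 91, 111, 117, 119, 122, 122, 121, 122, 123, 122, 121, 124, 125, 125, 124, 121, 122, 121, 122, 124, 124, 123, 124]
214 [142, 145, 165, 191, 198, 198, 198, 200, 199, 200, 200, 201, 201, 203, 205, 205, 202, 200, 199, 201, 201, 202, 202, 199, 184, 139, 97, 75, 70, 71, 71, 70, 68, 70, 71, 70, 71, 71, 71, 68, 69, 70, 70, 73, 78, 85, 86, 85, 81, 91, 113, 119, 119, 120, 121, 121, 123, 122, 123, 123, 123, 124, 124, 123, 121, 121, 122, 123, 123, 124, 123, 124]
215 [142, 146, 165, 192, 198, 198, 199, 199, 199, 200, 200, 201, 201, 202, 204, 205, 202, 199, 199, 200, 200, 201, 202, 199, 180, 123, 74, 69, 67, 68, 67, 69, 68, 69, 68, 68, 66, 67, 68, 68, 68, 69, 66, 70, 77, 84, 88, 87, 84, 91, 112, 120, 120, 120, 121, 122, 122, 123, 123, 123, 123, 125, 125, 122, 121, 122, 122, 123, 124, 124, 124, 123]
216 [141, 143, 164, 190, 197, 198, 198, 197, 199, 199, 198, 199, 200, 200, 2
[... 960 characters left out ...]
, 195, 167, 152, 153, 153, 152, 152, 153, 155, 154, 153, 155, 156, 154, 152, 151, 152, 154, 155, 155, 154, 155, 155, 155, 154, 152, 150, 151, 152, 153, 156, 156, 156, 157, 157, 157, 156, 154, 152, 151, 150, 151, 152, 152, 151, 153, 153, 151, 151, 153, 153, 155, 155, 153, 153, 145, 127, 105, 107, 117, 119, 120, 118, 119, 120, 119, 119]
224 [139, 143, 157, 185, 203, 201, 177, 162, 160, 160, 159, 159, 159, 161, 160, 161, 162, 162, 161, 160, 159, 160, 161, 162, 163, 161, 161, 162, 162, 160, 160, 159, 159, 158, 161, 163, 162, 163, 164, 165, 165, 163, 162, 160, 158, 158, 158, 158, 158, 160, 159, 160, 159, 157, 160, 160, 162, 162, 161, 157, 143, 110, 99, 106, 116, 119, 120, 120, 118, 119, 119, 119]
```

The foot spans 18.8 px (313.2–332) at about 1.33 px/mm, or 14 mm, and it is centred under the flange. This is gauge_b, which is too thin, so I'm hanging it back.

>>> carry_out(increments="0 0.2 5 0 0 0 0.8;0 0.2 8 0 0 0 0.8;0 0.2 9.5 0 0 0 0.8;0 0.2 9.8 0 0 0 0.8;0 0.2 9.8 0 0 0 0.8")

```text
time: 6.15
tcp_pos: [0.5245, -0.2436, 0.0595]
ee_rot: [0.993, 0.121, -0.001, -0.0]
force: [0.7, 0.7, -1.7]
opening: 0.0155
grip_force: 51.5
```

>>> carry_out(increments="0 0 0 0 0 0 5;0 0 0 0 0 0 5;0 0 0 0 0 0 5;0 0 0 0 0 0 5;0 0 -2 0 0 0 5;0 0 -6 0 0 0 5;0 0 -6 0 0 0 5;0 0 -6 0 0 0 5")

```text
time: 6.95
tcp_pos: [0.5251, -0.2442, 0.1208]
ee_rot: [0.993, 0.121, 0.001, 0.001]
force: [-0.3, -0.9, -0.7]
opening: 0.05
grip_force: 0.0
```

```bash
python3 - <<'E'
from h import *
im,T=wrist();save(im['color'][100:340,200:440],'w4.png')
go([.5803,-.2318,.12],13.7);go([.4633,-.2604,.12],13.7)
E
```

```text
inc [ 5.7   0.16 -0.01] [ 0.01 -0.    0.22] yaw now 13.92 [ 0.5246 -0.244   0.1199] [0.26 0.39 0.07] 7.0
inc [-6.35  0.12 -0.01] [ 0.01 -0.    0.22] yaw now 13.92 [ 0.5246 -0.244   0.1199] [0.26 0.39 0.07] 7.0
```

View pics/w4.png

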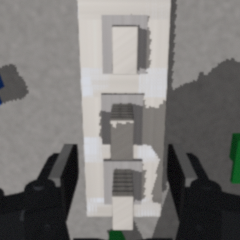

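The crop shows gauge_b hanging again at (122,135) in line with the other two. Next is the +x gauge.

>>> carry_out(increments="5.7 0.2 0 0 0 0.2 5;5.7 0.2 0 0 0 0.2 5;5.7 0.2 3 0 0 0.2 5;5.7 0.2 6 0 0 0.2 5;5.7 0.2 6 0 0 0.2 5;5.7 0.2 6 0 0 0.2 5")

```text
time: 7.6
tcp_pos: [0.5802, -0.2319, 0.0597]
ee_rot: [0.993, 0.12, -0.001, -0.0]
force: [1.2, 0.2, 0.2]
opening: 0.0498
grip_force: 0.0
```

>>> carry_out(increments="0 0 0 0 0 0 0.8;0 0 0 0 0 0 0.8;0 0 0 0 0 0 0.8;0 0 0 0 0 0 0.8;0 0 0 0 0 0 0.8;0 0 -2 0 0 0 0.8;0 0 -6 0 0 0 0.8;0 0 -10 0 0 0 0.8", grip_force=50)

```text
time: 8.4
tcp_pos: [0.58, -0.232, 0.1612]
ee_rot: [0.993, 0.12, -0.0, -0.0]
force: [1.0, -0.1, -2.2]
opening: 0.0152
grip_force: 49.3
```

>>> carry_out(increments="0 0 0 0 0 0 0.8;0 0 0 0 0 0 0.8")

```text
time: 8.6
tcp_pos: [0.5807, -0.2323, 0.1609]
ee_rot: [0.993, 0.119, 0.001, 0.0]
force: [-0.9, 1.0, -3.3]
opening: 0.0148
grip_force: 49.6
```

```bash
python3 - <<'E'
from h import *
import pickle
im,T=wrist();pickle.dump((im,T),open('w5.pkl','wb'))
g=cv2.cvtColor(im['color'],cv2.COLOR_RGB2GRAY)
for r in (207,210,213,214,215,216,217,219,222,224): print(r,g[r,288:360].tolist())
go([.56,.05,.2],7.6)
E
```

```text
207 [203, 203, 204, 204, 203, 203, 204, 203, 205, 205, 207, 207, 206, 204, 203, 203, 203, 205, 204, 204, 203, 193, 156, 102, 84, 86, 87, 88, 86, 86, 89, 91, 93, 92, 94, 93, 93, 92, 93, 89, 87, 86, 85, 82, 87, 99, 115, 121, 121, 122, 120, 123, 124, 124, 124, 123, 125, 125, 127, 125, 123, 123, 123, 123, 125, 124, 125, 123, 116, 94, 85, 83]
210 [202, 204, 203, 204, 203, 204, 204, 204, 203, 205, 206, 206, 204, 202, 202, 202, 201, 203, 203, 202, 201, 182, 123, 74, 69, 68, 68, 69, 69, 68, 69, 68, 69, 71, 68, 69, 68, 68, 69, 69, 68, 69, 69, 70, 69, 73, 85, 106, 119, 122, 122, 120, 122, 124, 124, 122, 125, 126, 126, 125, 122, 123, 123, 123, 125, 124, 125, 122, 114, 91, 81, 80]
213 [201, 202, 203, 204, 202, 194, 166, 128, 110, 113, 111, 111, 109, 111, 111, 111, 112, 113, 113, 111, 108, 96, 84, 77, 76, 74, 76, 79, 78, 78, 78, 79, 78, 78, 78, 80, 81, 78, 79, 78, 77, 79, 80, 80, 78, 78, 80, 83, 82, 82, 82, 82, 84, 85, 86, 88, 89, 88, 87, 87, 88, 90, 102, 118, 124, 124, 123, 121, 112, 85, 79, 81]
214 [201, 203, 203, 203, 201, 189, 147, 110, 101, 101, 99, 98, 99, 101, 102, 103, 102, 103, 102, 100,
[... 1824 characters left out ...]
, 164, 164, 164, 163, 161, 159, 159, 161, 162, 165, 165, 165, 166, 167, 166, 164, 162, 161, 159, 160, 159, 159, 160, 161, 162, 162, 160, 161, 160, 161, 164, 164, 158, 146, 144, 144, 139, 124, 121, 121, 121, 120, 112, 93, 84, 83]
224 [197, 201, 200, 201, 200, 192, 175, 163, 161, 160, 161, 161, 162, 164, 162, 163, 164, 165, 163, 161, 160, 161, 163, 164, 164, 163, 162, 164, 163, 163, 160, 158, 159, 160, 162, 164, 165, 165, 166, 166, 166, 163, 162, 160, 157, 156, 156, 158, 159, 161, 162, 161, 160, 159, 161, 162, 163, 159, 138, 108, 97, 96, 103, 116, 122, 123, 123, 119, 107, 89, 83, 84]
inc [  4.73 -27.89  -4.03] [-0.    0.02  6.12] yaw now 13.72 [ 0.5801 -0.2321  0.1597] [-0.8  -0.44 -2.94] 8.65
```

This foot spans 310.2–334.6 (24.4 px), or 18 mm: gauge_c. It is centred in the tool, so I'm carrying it to the middle slot.

>>> carry_out(increments="8.3 -39.8 0 0 0 6.1 0.8;8.3 -39.8 0 0 0 6.1 0.8;8.3 -39.8 0 0 0 6.1 0.8;8.3 -39.8 0 0 0 6.1 0.8;8.3 -39.8 0 0 0 6.1 0.8;8.3 -39.8 0 0 0 6.1 0.8;8.3 -39.8 0 0 0 6.1 0.8;8.3 -39.8 0 0 0 6.1 0.8")

```text
time: 9.45
tcp_pos: [0.5659, 0.1693, 0.1587]
ee_rot: [0.998, 0.066, -0.001, 0.0]
force: [1.1, -0.9, -2.7]
opening: 0.0154
grip_force: 49.6
```

>>> carry_out(increments="0 -0.8 0 0 0 0 0.8;0 -0.8 0 0 0 0 0.8;0 -0.8 0 0 0 0 0.8")

```text
time: 9.75
tcp_pos: [0.5655, 0.1745, 0.1589]
ee_rot: [0.998, 0.066, -0.001, 0.0]
force: [-1.0, -0.7, -2.0]
opening: 0.0151
grip_force: 49.9
```

```bash
python3 - <<'E'
from h import *
go([.5661,.1746,.13],7.6)
E
```

```text
inc [ 0.06 -0.    2.89] [ 0.04  0.11 -0.01] yaw now 7.59 [0.5655 0.1745 0.1589] [-0.99 -0.66 -2.04] 9.75
```

>>> carry_out(increments="0 0 1.5 0 0 0 0.8;0 0 2.8 0 0 0 0.8;0 0 2.8 0 0 0 0.8;0 0 2.8 0 0 0 0.8")

```text
time: 10.15
tcp_pos: [0.5657, 0.1751, 0.1313]
ee_rot: [0.998, 0.066, -0.001, 0.0]
force: [-0.1, -0.1, -2.3]
opening: 0.0151
grip_force: 49.8
```

```bash
python3 - <<'E'
from h import *
im,T=wrist();save(cv2.resize(im['color'][140:270,230:410],None,fx=4,fy=4,interpolation=cv2.INTER_CUBIC),'w6.png')
go([.5661,.1746,.1057],7.6)
E
```

```text
inc [0.   0.07 2.62] [-0.01  0.02  0.  ] yaw now 7.6 [0.566  0.1753 0.1319] [-0.19  0.86 -1.66] 10.2
```

View pics/w6.png

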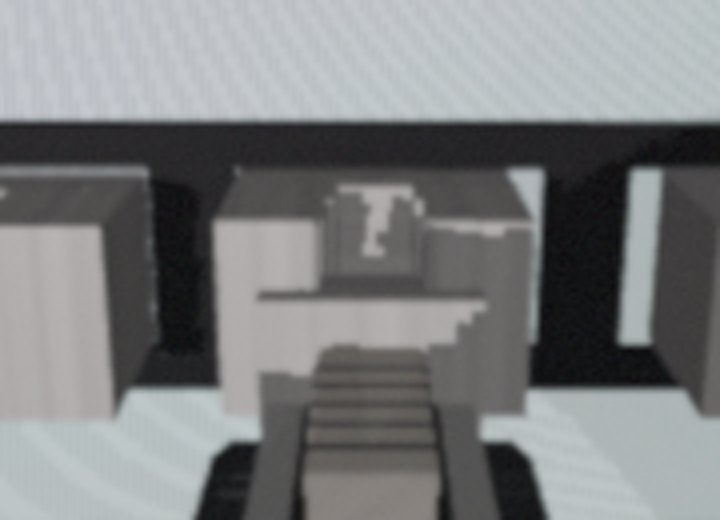

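The crop shows the foot (dark bar, 322–424 at row 287) centred over the slot mouth (about 320–427). I'm feeling down gently.

>>> carry_out(increments="0 0 0.5 0 0 0 0.8;0 0 0.8 0 0 0 0.8;0 0 1 0 0 0 0.8;0 0 1.1 0 0 0 0.8;0 0 1.2 0 0 0 0.8;0 0 1.3 0 0 0 0.8;0 0 1.3 0 0 0 0.8")

```text
time: 10.9
tcp_pos: [0.5661, 0.1754, 0.1193]
ee_rot: [0.998, 0.066, 0.0, 0.0]
force: [-2.0, -2.4, 5.0]
opening: 0.0151
grip_force: 51.1
```

>>> carry_out(increments="0 0.1 0 0 0 0 0.8;0 0.1 0 0 0 0 0.8;0 0.1 0 0 0 0 0.8")

```text
time: 11.2
tcp_pos: [0.5659, 0.1745, 0.1187]
ee_rot: [0.998, 0.066, -0.0, -0.0]
force: [0.4, 0.0, -3.1]
opening: 0.0149
grip_force: 50.0
```

>>> carry_out(increments="0 0 0.1 0 0 0 0.8;0 0 0.2 0 0 0 0.8;0 0 0.3 0 0 0 0.8;0 0 0.4 0 0 0 0.8;0 0 0.5 0 0 0 0.8;0 0 0.5 0 0 0 0.8")

```text
time: 11.8
tcp_pos: [0.5659, 0.1745, 0.1138]
ee_rot: [0.998, 0.066, -0.0, -0.0]
force: [-0.1, -0.3, -2.7]
opening: 0.0151
grip_force: 50.0
```

>>> carry_out(increments="0 0 0.1 0 0 0 0.8;0 0 0.2 0 0 0 0.8;0 0 0.3 0 0 0 0.8;0 0 0.4 0 0 0 0.8;0 0 0.5 0 0 0 0.8;0 0 0.5 0 0 0 0.8")

```text
time: 12.4
tcp_pos: [0.566, 0.1745, 0.1088]
ee_rot: [0.998, 0.066, -0.0, -0.0]
force: [0.3, 0.4, -2.5]
opening: 0.0153
grip_force: 50.0
```

Sliding freely, with the foot at about 62 mm. The step is expected 3 mm lower.

>>> carry_out(increments="0 0 0.1 0 0 0 0.8;0 0 0.2 0 0 0 0.8;0 0 0.3 0 0 0 0.8;0 0 0.4 0 0 0 0.8;0 0 0.4 0 0 0 0.8")

```text
time: 12.9
tcp_pos: [0.5662, 0.1746, 0.1052]
ee_rot: [0.998, 0.066, 0.0, -0.0]
force: [-1.4, -1.0, 6.2]
opening: 0.0156
grip_force: 51.1
```

It rests on the step, with about 9 N of contact at foot ~58.5 mm. I'm easing off and releasing.

>>> carry_out(increments="0 0 -0.15 0 0 0 0.8;0 0 -0.15 0 0 0 0.8;0 0 -0.15 0 0 0 2.5;0 0 -0.15 0 0 0 3.5;0 0 -0.15 0 0 0 5;0 0 -0.15 0 0 0 5;0 0 -0.15 0 0 0 5")

```text
time: 13.6
tcp_pos: [0.566, 0.1746, 0.1065]
ee_rot: [0.998, 0.066, -0.0, -0.0]
force: [0.2, 0.0, 0.7]
opening: 0.0504
grip_force: 0.0
```

>>> carry_out(increments="0 0 -2 0 0 0 5;0 0 -6 0 0 0 5;0 0 -9 0 0 0 5;0 0 -9 0 0 0 5;0 0 -9 0 0 0 5")

```text
time: 14.1
tcp_pos: [0.5662, 0.1745, 0.1969]
ee_rot: [0.998, 0.066, 0.001, -0.0]
force: [0.5, -0.0, -1.2]
opening: 0.0502
grip_force: 0.0
```

```bash
python3 - <<'E'
from h import *
im,T=wrist()
b=viewer.get_image('side');a=viewer.get_image('scene')
def crop(i,p,w,h,s):
    P=np.linalg.inv(i['pose'])@np.r_[p,1];q=np.array(i['mtx'])@P[:3];u,v=(q[:2]/q[2]).astype(int)
    return cv2.resize(i['color'][v-h:v+h,u-w:u+w],(s,s),interpolation=cv2.INTER_CUBIC)
st,ra=[.566,.173,.08],[.521,-.246,.06]
w=cv2.resize(im['color'][100:300,220:420],(260,260))
top=np.hstack([w,crop(b,st,35,35,260),crop(a,st,35,35,260)])
bot=np.hstack([crop(b,ra,40,40,260),crop(a,ra,40,40,260),np.zeros((260,260,3),np.uint8)])
save(np.vstack([top,bot]),'fin.png');print(ctrl.get_state()['force'],ctrl.get_state()['time'],ctrl.get_state()['opening'])
E
```

```text
[ 0.69430338 -0.37536278 -0.12834341] 14.25 0.050005560205672574
```

View pics/fin.png

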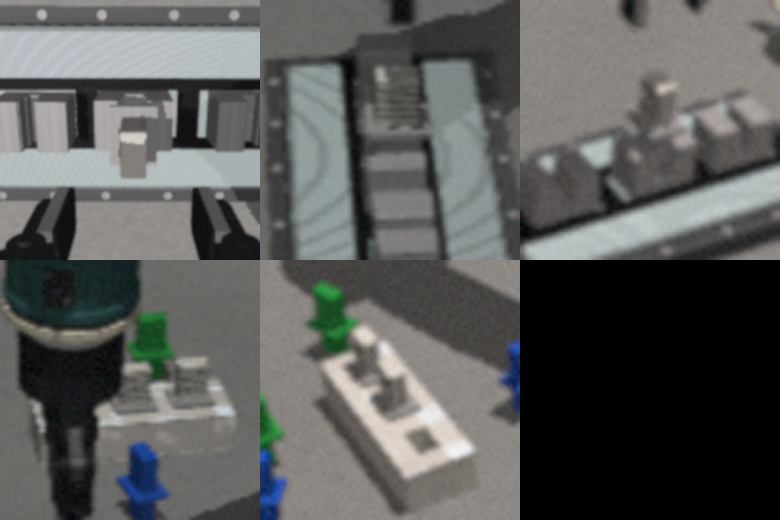

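The gauge stands upright in the middle part (wrist panel (135,140), scene panel (658,110)). The other two hang in the rack, with the third hole empty.

```bash
python3 -c "
from station import ctrl
print(ctrl.hand_in())"
```

```text
the job is handed in; nothing more can be done
None
```

The middle part takes gauge_c (18 mm blade): it stands upright on the slot's step, gauge_a and gauge_b hang in the rack, and the job was handed in at about 14 s without a verdict being returned.

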